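# Feel two spring supports of a measuring fixture

### The job

Check that two spring supports on the fixture plate still move freely: with the fingertips, from above, lightly push the ball-headed support a few millimetres down, keep it down for about a second and let it spring back up, then do the same with the square-headed one. Do not push either to the bottom of its travel or grip it, touch nothing else, and finish clear with both heads up.

Things in the scene. Friction and masses are not known exactly. Their poses are not given: they have to be found in the camera images.
- plate: aluminium fixture plate, fixed, 300 (its x) x 360 (its y) x 20 mm thick, with a black bar handle at each y end reaching 30 mm further; origin at the centre of its underside, on the granite table. The four spring supports, the clamp, the bracket, the pin and the nut stand on it
- ball_support: steel spring support standing upright on the plate: round housing 32 mm across with a 42 mm foot, and above it, on a thin stem, a head that is a dark steel ball 40 mm across; 92 mm tall overall with the head up; origin at the centre of its underside on the plate top; z up
- ball_top (a point): the very top of the ball of the ball support, on its axis; it moves with the head
- ball_head (a joint): how far the head of the ball support is pushed down, m: 0 fully up, 0.012 at the bottom of its travel. A spring pushes it up: it begins to give at about 1 N and needs about 0.5 N more for each mm (about 7 N at the bottom)
- square_support: steel spring support standing upright on the plate: round housing 32 mm across with a 42 mm foot, and above it, on a thin stem, a head that is a flat dark steel square block 40 x 40 mm and 12 mm thick; 72 mm tall overall with the head up; origin at the centre of its underside on the plate top; z up
- square_top (a point): the centre of the flat top face of the square support, on its axis; it moves with the head
- square_head (a joint): how far the head of the square support is pushed down, m: 0 fully up, 0.012 at the bottom of its travel. A spring pushes it up: it begins to give at about 1 N and needs about 0.5 N more for each mm (about 7 N at the bottom)
- disc_support: steel spring support standing upright on the plate: round housing 32 mm across with a 42 mm foot, and above it, on a thin stem, a head that is a flat round dark steel disc 48 mm across and 12 mm thick; 68 mm tall overall with the head up; origin at the centre of its underside on the plate top; z up
- disc_top (a point): the centre of the flat top face of the disc support, on its axis; it moves with the head
- disc_head (a joint): how far the head of the disc support is pushed down, m: 0 fully up, 0.012 at the bottom of its travel. A spring pushes it up: it begins to give at about 1 N and needs about 0.5 N more for each mm (about 7 N at the bottom)
- cone_support: steel spring support standing upright on the plate: round housing 32 mm across with a 42 mm foot, and above it, on a thin stem, a head that is a dark steel cone 40 mm across its foot and 32 mm tall that narrows to a blunt point; 80 mm tall overall with the head up; origin at the centre of its underside on the plate top; z up
- cone_top (a point): the blunt tip of the cone support, on its axis; it moves with the head
- cone_head (a joint): how far the head of the cone support is pushed down, m: 0 fully up, 0.012 at the bottom of its travel. A spring pushes it up: it begins to give at about 1 N and needs about 0.5 N more for each mm (about 7 N at the bottom)
- clamp: toggle clamp fixed near the far edge of the plate, with an upright handle leaning to its +x, 104 mm tall, foot 50 x 35 mm; origin at the centre of its underside
- bracket: loose aluminium L-bracket on the middle of the plate, 50 x 45 mm, upright leg 42 mm tall at its +x end; origin at the centre of its underside
- pin: loose steel gauge pin standing upright on the plate, 18 mm across, 50 mm tall; origin at the centre of its underside
- nut: loose brass collar nut on the plate, 28 mm across, 20 mm tall; origin at the centre of its underside
- block: loose steel setting block on the table, 75 x 50 x 25 mm; origin at the centre of its underside
- screwdriver: loose screwdriver lying on the table beside the plate

How it is judged:
By the outcome, as a careful person would: the job done as asked, in the order asked, and still so for the second after the job is handed in, with the robot touching nothing.
It also fails if it takes over 48 s, if anything falls off the work surface, if the arm or the gripper's body presses on something with over 40 N, if the wrist force passes 120 N, or if a joint passes its speed limit or range.

### The arm

A 6-joint arm with a two-finger parallel gripper is mounted at the origin on the work surface. World frame = base frame: x ahead of the robot, y to its left, z up, the work surface at z = 0. Lengths are in m, angles in rad, forces in N, time in s.
With the tool pointing down it reaches from about 0.2 to 0.875 m from the base axis. Payload 3.4 kg.
Tool frame: the origin (TCP) lies between the finger pads; the fingertips stand 25 mm ahead of it and the grasp point (between the pads) lies 6 mm ahead of it (r.nose_length is the z of the fingertips in the tool frame, in m); z points along the fingers, x is the direction in which the jaws open and shut, and the axes are right-handed (so a half turn about z gives the same grasp; the last joint's range is limited). The gripper opens to 94 mm and grips with 3 to 60 N. Pads are 16 mm wide; open, the fingers measure 119 mm over their backs; the gripper's body (75 mm by 177 mm) begins 78 mm behind the grasp point.
Start: joints at [1.091, 0.276, 1.505, -0, 1.361, -0.121], TCP at [0.202, 0.538, 0.23] pointing down, gripper open.
Joint ranges: [-2.89, 2.89], [-0.75, 2.08], [0.22, 2.7], [-1.18, 4.32], [0.11, 2.71], [-2.7, 2.7]. Speed limits (rad/s): [2.57, 2.57, 3.14, 3.14, 3.14, 3.14].

### API

Orientations are given as a unit quaternion [w, x, y, z].
In Python, from plant import r, gripper_to, inverse_kinematics, vision, models, telemetry gives the robot as it stands. Calls block until the motion is done:
- r.move_to(position, orientation): joint-space move of the TCP to a pose.
- r.move_l(position, rot=None, vel=0.15, guard=None): straight line of the TCP; rot=None keeps the orientation; vel is the mean speed in m/s. With guard (N) it stops when the force on the tool has changed by that much, and returns True; else False.
- r.movej(angles): joint-space move.
- gripper_to(opening, f_grip=None): finger opening in m; f_grip is the grip in N (None keeps the last); returns when the fingers have stopped.
- r.hold(seconds).
- inverse_kinematics(position, orientation): joint angles nearest the present ones, or None.
- vision.snapshot(name): name is "scene" or "top"; returns the picture (480x640x3 uint8, red, green, blue); there is no depth.
- vision.get_calibration(name): a dict with "fx", "fy", "cx", "cy" (pixels), "position" and "orientation" of the camera in the world. Camera axes: x right, y down, z forward; pixel columns grow to the right and rows downward; lengths in m; the calibration is good to about 2 mm. A picture is of the moment at which its call begins. get_calibration takes no time and is no camera call.
A pose or a line that the arm cannot do raises r.PlanningError and nothing moves.
- r.sign_off(): hands the job in, once; it reports no verdict.
Trained networks look in the newest picture that a camera, given by its name, has taken for a name from the list of things; names that differ only in an ending like _2 or _b are one class to them, and where a whole thing is asked for, a point or a joint stands for the part that bears it (a point fixed in the world has none). Each returns a list of dicts, best first, with "score" (0 to 1); they miss things now and then, are a little off and sometimes report something else, mostly with a low value. They report only what shows in the picture. A call takes as long as a camera call.
- models.boxes_of(thing, camera): "at" ([x, y, z] in m, in world coordinates, good to about 4 mm: the middle of the surface that is visible of it).
- models.regions_of(thing, camera): "pixels" (480x640 bool, what is visible of it).
- models.mark_of(thing, camera): "at" ([x, y, z] in m, in world coordinates, good to about 4 mm: a listed point, or the origin of a listed thing).
Readings, each from a call of its own:
- telemetry.current_t(): time.
- telemetry.current_joints(): joint angles.
- telemetry.current_dq(): joint speeds.
- telemetry.current_joint_efforts(): joint torques, N m.
- telemetry.current_ee_pos(): TCP position.
- telemetry.current_tool_rot(): TCP orientation.
- telemetry.current_wrist_force(): force on the tool from outside, world axes, zero at the start.
- telemetry.current_torque(): the same for the moment, N m.
- telemetry.current_opening(): finger opening in m.
Only numpy, scipy, OpenCV 4.12 (cv2) and the standard library are available. Lean on these libraries where they do the work, as an engineer would, in place of code of your own. Each camera call takes 0.05 s, during which the arm holds its last target. There are 200 camera calls.

## Working session

There is one attempt and no reset: what is moved stays moved. The work goes in short steps, each a Python script; the robot and the scene stay as the last script left them, time stands still between calls to the robot, and variables do not carry over. Pictures are saved under pics/ and viewed, about 8 in all and at most 12, crops included, and the job is handed in when it is done.

```bash
mkdir -p pics; python3 - <<'E'
from plant import r, vision, models, telemetry
import cv2
for c in ("scene","top"):
    im=vision.snapshot(c); cv2.imwrite(f"pics/{c}0.png",im[:,:,::-1])
    k=vision.get_calibration(c); print(c,k)
    for n in ("ball_top","square_top","disc_top","cone_top","clamp","pin","plate"):
        print(n,[( [round(float(v),3) for v in d["at"]],round(d["score"],2)) for d in models.mark_of(n,c)[:3]])
print(telemetry.current_tool_rot(),r.nose_length,telemetry.current_t(),telemetry.current_opening())
E
```

```text
scene {'fx': 496.5919309475974, 'fy': 496.5919309475974, 'cx': 320.70246540083906, 'cy': 246.2875854336283, 'position': array([ 1.12149504, -0.55245788,  0.9066959 ]), 'orientation': array([-0.35033451,  0.84963785,  0.36827925, -0.14054054])}
ball_top [([0.49, 0.129, 0.113], 0.54)]
square_top [([0.57, -0.077, 0.094], 0.85)]
disc_top [([0.567, 0.143, 0.018], 0.65), ([0.45, -0.042, 0.089], 0.62)]
cone_top [([0.625, 0.101, 0.103], 0.6)]
clamp [([0.641, -0.019, 0.019], 0.93)]
pin [([0.513, -0.082, 0.018], 0.6)]
plate []
top {'fx': 455.69109613170247, 'fy': 455.69109613170247, 'cx': 316.15935320908136, 'cy': 239.35218227852158, 'position': array([ 0.39628954, -0.00959019,  1.25178801]), 'orientation': array([ 0.06884612, -0.70102739,  0.70787238, -0.05232107])}
ball_top [([0.491, 0.124, 0.112], 0.48)]
square_top [([0.567, -0.08, 0.097], 0.55)]
disc_top [([0.447, -0.042, 0.09], 0.56)]
cone_top [([0.622, 0.1, 0.1], 0.62)]
clamp [([0.642, -0.023, 0.022], 0.74)]
pin [([0.513, -0.084, 0.023], 0.36)]
plate []
[-4.29500088e-05  8.21933422e-01  5.69583572e-01  5.53082416e-05] 0.025 0.8 0.09355830433870489
```

View pics/scene0.png

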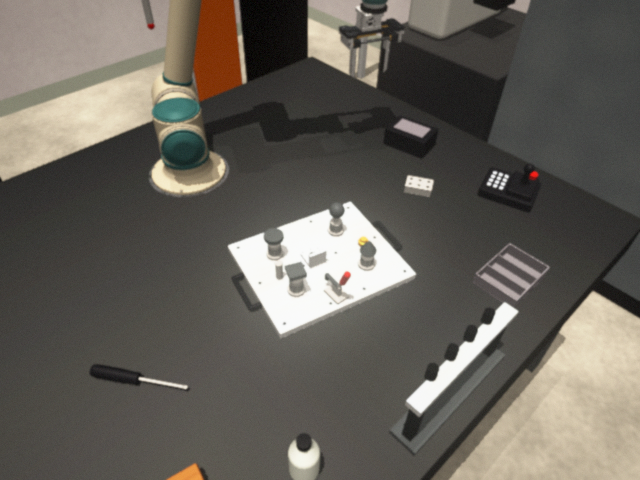

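View pics/top0.png

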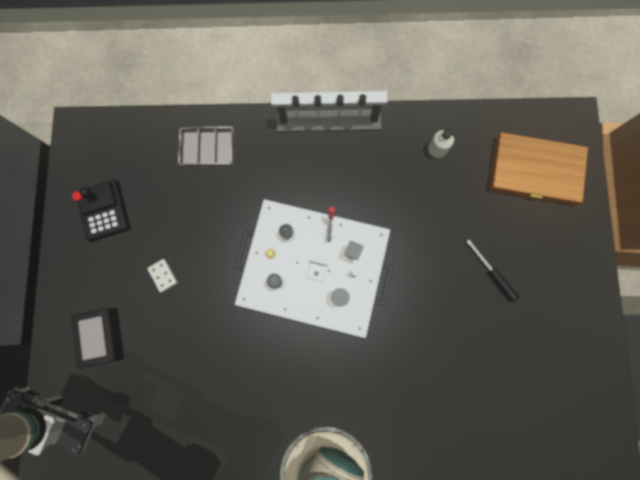

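The scene picture shows the ball at (337,210), square (295,270), disc (273,236) and cone (367,248). The top picture shows the ball at (274,281) and the square at (354,250), which agrees with the marks. I'll refine with head regions from both cameras.

```bash
cat > h.py <<'E'
from plant import r, gripper_to, inverse_kinematics, vision, models, telemetry
import numpy as np, cv2
from scipy.spatial.transform import Rotation as R
def ray(c,px):
    k=vision.get_calibration(c); q=k["orientation"]
    d=R.from_quat([*q[1:],q[0]]).apply([(px[0]-k["cx"])/k["fx"],(px[1]-k["cy"])/k["fy"],1])
    return k["position"],d/np.linalg.norm(d)
def tri(rs):
    A=[np.eye(3)-np.outer(d,d) for _,d in rs]
    return np.linalg.solve(sum(A),sum(a@p for a,(p,_) in zip(A,rs)))
E
python3 - <<'E'
from h import *
for n,z in (("ball_top",.092),("square_top",.086)):
    rs=[]
    for c in ("scene","top"):
        vision.snapshot(c)
        for g in models.regions_of(n,c)[:2]:
            m=g["pixels"]; ys,xs=np.nonzero(m); print(n,c,round(g["score"],2),m.sum(),xs.min(),xs.max(),ys.min(),ys.max(),xs.mean().round(1),ys.mean().round(1))
        g=models.regions_of(n,c)
        if g:
            ys,xs=np.nonzero(g[0]["pixels"]); p,d=ray(c,((xs.min()+xs.max())/2,(ys.min()+ys.max())/2) if 0 else (xs.mean(),ys.mean())); rs.append((p,d)); print("  at z",p+d*(z-p[2])/d[2])
        print("  mark",[ (np.round(d["at"],4),round(d["score"],2)) for d in models.mark_of(n,c)[:2]])
    if len(rs)==2: print(" tri",tri(rs))
f=[]
for _ in range(5): f.append(telemetry.current_wrist_force()); r.hold(0.02)
print(np.round(f,2), telemetry.current_t())
E
```

```text
ball_top scene 0.56 263 328 345 201 221 336.3 210.3
  at z [0.49128183 0.12214417 0.092     ]
  mark [(array([0.6228, 0.0994, 0.0209]), 0.65), (array([0.4896, 0.1309, 0.1133]), 0.58)]
ball_top top 0.52 186 267 281 273 288 274.1 280.5
  at z [0.49225771 0.12502527 0.092     ]
  mark [(array([0.4915, 0.124 , 0.1136]), 0.67), (array([0.4901, 0.1255, 0.0203]), 0.61)]
 tri [0.49141613 0.1240227  0.09122135]
square_top scene 0.55 308 285 306 262 280 295.4 271.0
  at z [ 0.568698  -0.0814174  0.086    ]
  mark [(array([ 0.5675, -0.0814,  0.0931]), 0.7)]
square_top top 0.69 272 331 349 288 306 340.0 297.2
square_top top 0.65 282 345 363 240 260 353.4 250.5
  at z [ 0.44870647 -0.04248523  0.086     ]
  mark []
 tri [ 0.46949969 -0.02791521 -0.03892381]
[[-1.39 -0.3  -0.61]
 [ 0.02 -0.38  0.64]
 [-0.03  0.23 -0.63]
 [-0.01  0.02  0.16]
 [-0.38 -0.43 -0.06]] 1.6833
```

```bash
python3 - <<'E'
from h import *
p,d=ray("top",(353.4,250.5)); print("sq top cam",p+d*(.09-p[2])/d[2])
gripper_to(0.0)
q=telemetry.current_tool_rot()
r.move_to([0.4915,0.1243,0.23],q)
r.move_l([0.4915,0.1243,0.112+0.025+0.02],vel=0.1)
r.hold(0.2)
print(telemetry.current_t(),telemetry.current_ee_pos(),telemetry.current_opening())
f=[]
for _ in range(10): f.append(telemetry.current_wrist_force()); r.hold(0.02)
print(np.mean(f,0),np.std(f,0))
a=[]
for c,(x,y) in (("scene",(337,200)),("top",(274,275))):
    im=vision.snapshot(c); a.append(cv2.resize(im[y-50:y+50,x-50:x+50],(400,400),interpolation=cv2.INTER_CUBIC))
cv2.imwrite("pics/hover.png",np.hstack(a)[:,:,::-1])
E
```

```text
sq top cam [ 0.56753298 -0.07869768  0.09      ]
6.0167 [0.49194194 0.12434207 0.15766288] 0.000360248834748576
[ 0.09830988 -0.32203679 -0.04511434] [0.55690107 0.34872321 0.40813876]
```

View pics/hover.png

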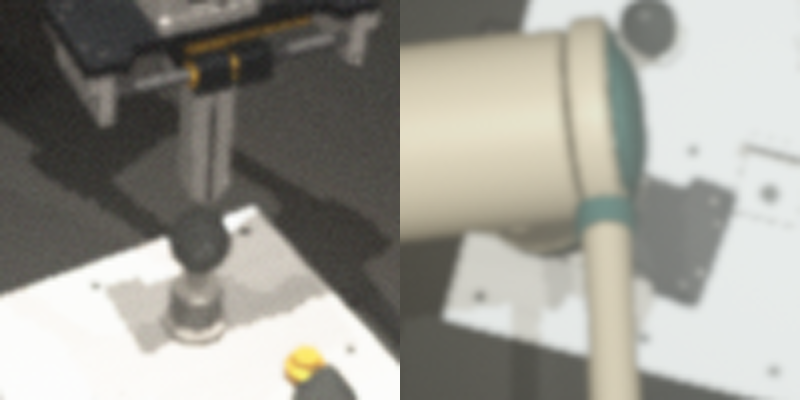

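The left crop shows the closed fingers above the ball. The seam at the fingertips is at crop x≈209 (scene pixel ≈(339,198)), slightly right of the ball's axis. I'll check this offset numerically.

```bash
python3 - <<'E'
from h import *
def proj(c,P):
    k=vision.get_calibration(c); q=k["orientation"]
    v=R.from_quat([*q[1:],q[0]]).inv().apply(np.array(P)-k["position"]); return np.array([k["fx"]*v[0]/v[2]+k["cx"],k["fy"]*v[1]/v[2]+k["cy"]])
t=telemetry.current_ee_pos(); b=[.4915,.1243,.092]
tip=[t[0],t[1],t[2]-.025]
pic=lambda p:(p-np.array([287,150]))*4
print("tip",pic(proj("scene",tip)),"ball",pic(proj("scene",b)))
for ax in range(3):
    e=np.array(tip);e[ax]+=.01; print(ax,pic(proj("scene",e))-pic(proj("scene",tip)))
q=telemetry.current_tool_rot(); print(R.from_quat([*q[1:],q[0]]).as_matrix().round(2))
im=cv2.imread("pics/scene0.png")[160:260,287:387]; new=vision.snapshot("scene")
x=cv2.cvtColor(new,cv2.COLOR_RGB2GRAY)[190:235,315:360]
cv2.imwrite("pics/tip.png",cv2.resize(x,(720,720),interpolation=cv2.INTER_CUBIC))
E
```

```text
tip [202.86107267 189.82018386] ball [199.95165411 239.70797536]
0 [11.74297558  7.95563331]
1 [11.66592572 -7.17191405]
2 [  0.72827857 -12.81195081]
[[ 0.35  0.94  0.  ]
 [ 0.94 -0.35  0.  ]
 [ 0.    0.   -1.  ]]
```

View pics/tip.png

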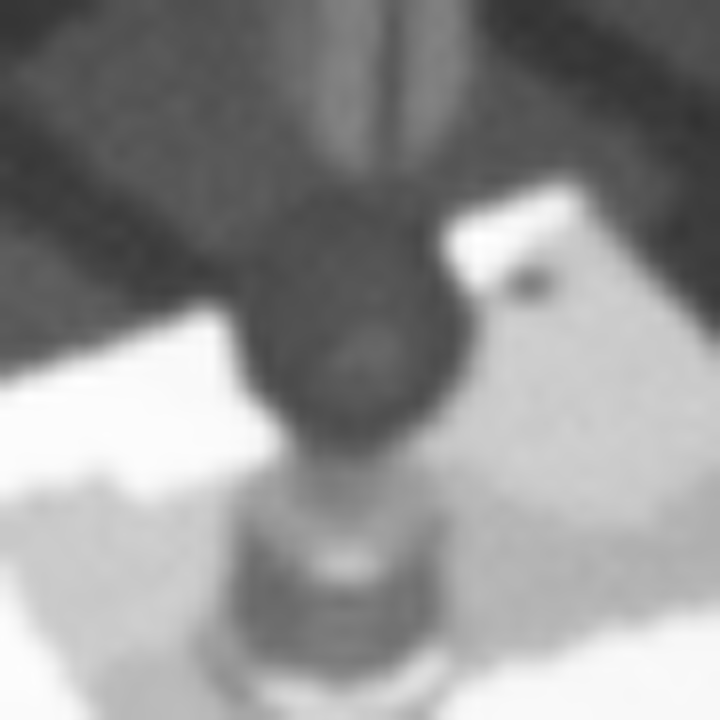

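The visible seam is on the front face of the fingers. It is predicted at crop x 208.4 and seen at 208.3; the ball is predicted at x 200 and seen at 201. That puts them aligned within about 1–2 mm, so I push now.

```bash
cat >> h.py <<'E'
def fz(n=10):
    f=[]
    for _ in range(n): f.append(telemetry.current_wrist_force()[2]); r.hold(0.02)
    return float(np.mean(f))
def press(xy,top,depth=.005):
    at=lambda z:[xy[0],xy[1],z+.025]
    r.move_l(at(top+.012),vel=.06); r.hold(.1); f0=fz(15)
    hit=r.move_l(at(top-depth),vel=.015,guard=5.0)
    f=fz()-f0; print("hit",hit,"tip over top",telemetry.current_ee_pos()[2]-.025-top,"F",f,telemetry.current_t())
    d=depth
    while not hit and f<2.4 and d<depth+.005:
        d+=.0015; hit=r.move_l(at(top-d),vel=.015,guard=5.0)
        f=fz()-f0; print("  deeper",hit,telemetry.current_ee_pos()[2]-.025-top,f)
    vision.snapshot("scene"); t=telemetry.current_t()
    r.hold(.5); f=fz(20)-f0
    print("held F",f,"tip",telemetry.current_ee_pos()-np.array([*xy,top+.025]),telemetry.current_t()-t)
    r.move_l(at(top+.03),vel=.06); print("after F",fz()-f0,telemetry.current_t())
E
python3 - <<'E'
from h import *
press([.4918,.1243],.112)
E
```

```text
hit False tip over top -0.004888330573178126 F 3.613932906701765 8.4167
held F 3.560116000516775 tip [-2.38089057e-05 -1.40312854e-05 -4.99440186e-03] 0.8333000000000013
after F -0.09039335570101167 10.2
```

The ball gave 3.6 N at 5 mm, as the spring rate predicts, and was held for about 1.1 s. Next is the square.

```bash
python3 - <<'E'
from h import *
q=telemetry.current_tool_rot(); p=telemetry.current_ee_pos()
r.move_l([p[0],p[1],.22],vel=.12)
a=cv2.resize(vision.snapshot("scene")[150:250,287:387],(400,400),interpolation=cv2.INTER_CUBIC)
r.move_l([.568,-.080,.22],vel=.12)
r.move_l([.568,-.080,.092+.025+.02],vel=.1)
b=cv2.resize(vision.snapshot("scene")[210:310,245:345],(400,400),interpolation=cv2.INTER_CUBIC)
cv2.imwrite("pics/sq.png",np.hstack([a,b])[:,:,::-1]); print(telemetry.current_t(),telemetry.current_ee_pos())
E
```

```text
13.8417 [ 0.56862258 -0.08014823  0.13778844]
```

View pics/sq.png

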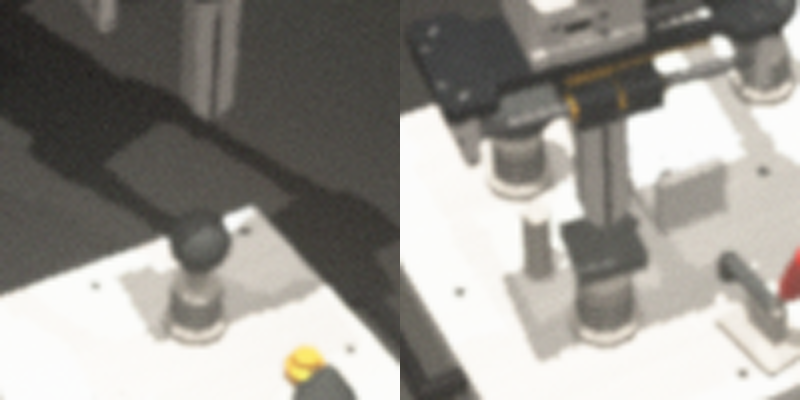

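The left crop shows the ball head back up at (200,240), unchanged from before the push. The right crop shows the fingertips at (605,222), centred over the square head, whose top is at about (605,240). The gripper body is well above the disc and clamp.

```bash
python3 - <<'E'
from h import *
press([.568,-.080],.092)
p=telemetry.current_ee_pos()
r.move_l([p[0],p[1],.24],vel=.12); r.hold(.3)
a=[cv2.resize(vision.snapshot("scene")[190:310,235:395],(800,600),interpolation=cv2.INTER_CUBIC)]
cv2.imwrite("pics/end.png",a[0][:,:,::-1]); print(telemetry.current_t(),telemetry.current_ee_pos())
E
```

```text
hit False tip over top -0.004915363419358054 F 3.571635438801706 15.925
held F 3.5249619479813585 tip [-3.00914223e-05  7.11333064e-06 -5.01145361e-03] 0.8332999999999995
after F -0.14835694395681903 17.7083
18.9833 [ 0.5675313  -0.07987698  0.23954391]
```

View pics/end.png

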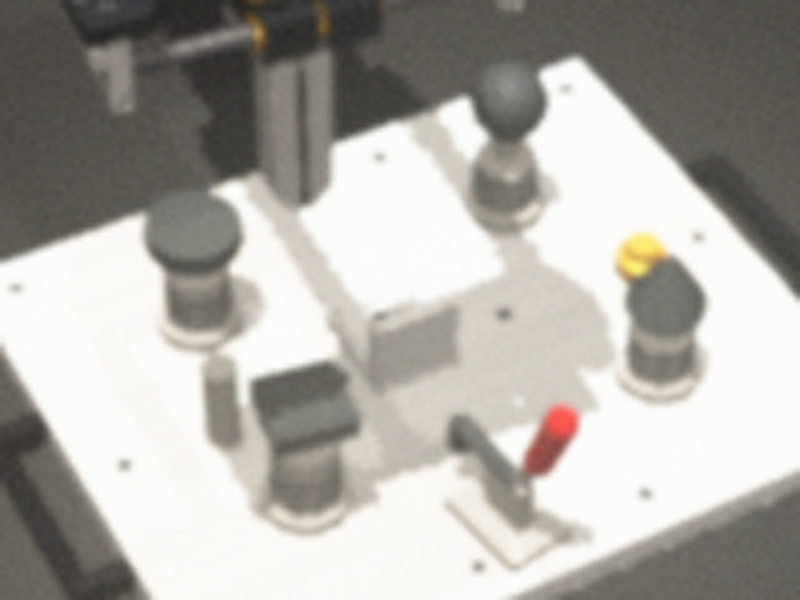

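Everything is in place: the ball (508,100) and square (303,405) heads are both up, the pin, bracket and nut are undisturbed, and the gripper is clear above.

```bash
python3 -c "
from plant import r; r.sign_off()"
```

```text
the job is handed in; nothing more can be done
```

Both supports moved freely. I pushed the ball head down first and then the square head, using the closed fingertips from above.

| Support | Depth | Force while held | Time held | Force after release |
|---|---|---|---|---|
| Ball | about 5.0 mm | 3.56 N | about 1.1 s | about 0 N |
| Square | about 5.0 mm | 3.52 N | about 1.1 s | about 0 N |

The spring data predicts 3.5 N at 5 mm, so both readings fit, and neither head came near the 12 mm end of its travel.

The last picture shows both heads up, the pin, bracket and nut undisturbed, and the gripper clear, with its TCP at 0.24 m. The job finished at about 19 s of the 48 s allowed.

Some network results were wrong: one ball mark fell on the cone, and the best square region in the top view was the disc. I rejected these by comparing the two cameras and the known heights. The fingertips also appeared 1.5 pixels lower in the scene image than the calibration predicts. No other check disagreed.

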